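# Pin the end stop and hold a round bar down in the V-block drilling jig

## Task

The round aluminium bar is about to be cross-drilled in the V-block jig. Take the knob-headed pin out of the wooden rack and push it fully home through the end stop into the jig's base so the stop cannot shift, and let go of it; then lay the bar along both V-blocks with its end right up against the stop and press it firmly down into the V. Finish while still holding the bar pressed down there, do not let go at the end, and leave the other things on the bench where they are.

Things in the scene. Friction and masses are not known exactly. Their poses are not given: they have to be found in the camera images.
- bar_center (a point): Centre of the plain round aluminium bar: 32 mm diameter, 160 mm long, about 0.35 kg, both ends alike; its x axis runs along the bar. At the start its axis is 28 mm above the bench, lying on the rest board.
- bar: The same round bar; origin on its surface (16 mm from its axis) half-way along.
- rest: Fixed brown fibreboard 190 x 100 x 12 mm on which the bar lies along its x axis, between four wooden chocks 62 mm either side of the middle (22 mm long, top 30 mm above the bench); the middle 100 mm of the bar is clear on both sides. Origin under its centre.
- jig: Fixed jig: steel base plate 250 x 90 x 15 mm with two steel V-blocks in line (90 degree V open upwards, each 35 mm long, 60 mm wide, top 60 mm above the bench). Between the blocks is an open gap of 70 mm where fingers can hold the bar from above. Origin on the bench under the middle of that gap, x axis along the V towards the end stop, z up.
- vee_axis (a point): Where the bar's centre comes to be when seated in the V with the stop at its nominal place: 59.6 mm above the bench, 5 mm behind the jig's origin. Axes as the jig: x level along the V towards the stop, y across, z up.
- vee_left: The flanks of both V-blocks on the jig's +y side, fixed. Origin on the V's centre line midway between the blocks, 15 mm above the bench; axes as the jig.
- vee_right: The flanks of both V-blocks on the jig's -y side; same origin and axes as vee_left.
- stop_face (a point): Middle of the face that the bar's end butts against, at the height of the seated bar's axis; axes as the jig, so the bar's centre belongs at x = -80 mm from here. The aluminium stop has an upright 40 mm wide, 12 mm thick, top 77 mm above the bench, and a tongue running away from the V on the base plate. Unpinned it slides along the V under about 3 N; pinned it has up to 2 mm of play.
- stop_hole (a point): Mouth of the hole through the stop's 10 mm thick tongue: 14 mm diameter, chamfered, on the tongue's top face 25 mm above the bench, 50 mm beyond the stop face (along +x); z up. Low keeper strips (top 27 mm) run 21 to 28 mm to either side.
- base_hole (a point): Mouth of the matching 14 mm hole through the 15 mm base plate just under the tongue, 15 mm above the bench, 130 mm ahead of vee_axis; axes as the jig. At the start the stop's hole stands over it within 1.2 mm; the pin's tapered tip draws the stop into line.
- stop (a joint): Slide of the end stop along the V, in m: 0 = its hole exactly over the base hole, positive away from the V-blocks.
- pin_knob (a point): Centre of the steel pin's round knob, the part to grip: 22 mm diameter, 20 mm tall. z axis up along the pin. Below it a 14 mm neck, then a 22 mm collar with its shoulder 30 mm below this point, then a 12 mm shank 24 mm long with tapered tip; about 90 g. Knob centre 64 mm above the bench in the rack; 55 mm when fully home, the shoulder on the stop's tongue.
- pin: The same pin; origin at its lower tip, 54 mm below the knob's centre.
- rack: Fixed wooden rack block 150 x 50 x 34 mm with three upright holes in a row along its x axis at -45, 0 and 45 mm; the pin stands in one of them, a punch and a dowel in the others. Origin under its centre on the bench.
- punch_mid (a point): Bystander, leave alone: middle of a plain dark rod punch, 12 mm diameter, 82 mm long, without head, standing in the rack; top 90 mm above the bench.
- dowel_mid (a point): Bystander, leave alone: middle of a plain headless steel dowel, 12 mm diameter, 54 mm long, standing in the rack; top 62 mm above the bench.
- tape_mid (a point): Bystander, leave alone: centre of a roll of masking tape lying flat, 100 mm outside diameter, 25 mm high.
- brush: Bystander, leave alone: bench brush lying flat on the bench, origin under its middle.
Not all that is in view belongs to the job. Of the things like the bar, leave any that is turquoise; of the rest the smaller one is meant. Leave any blue look-alike of the pin alone.

How it is judged (in metres and radians):
On the way, in this order (a step that is already met when the one before it is completed fails the run):
1. the pin is fully home through the stop's tongue into the base (z of pin_knob in the frame of base_hole between 0.036 and 0.0435 m and horizontal distance between pin_knob and base_hole below 0.005 m and angle between pin_knob's own z axis and vertical below 0.12 rad and contact force between the fingers and pin below 0.5 N), for 0.2 s.
2. the bar is pressed into both V-blocks against the pinned stop (angle between the x axis of bar_center and the x axis of vee_axis, either way round below 0.035 rad and z of bar_center in the frame of vee_axis between -0.002 and 0.002 m and y of bar_center in the frame of vee_axis between -0.002 and 0.002 m and x of bar_center in the frame of stop_face above -0.083 m and contact force between bar and vee_left above 4.5 N and contact force between bar and vee_right above 4.5 N and contact force between the fingers and bar above 3 N), for 0.2 s.
At the end, for the whole second after the job is handed in: Pin home: shoulder within 3.5 mm of the tongue, upright. Bar at rest in the V, centred within 2 mm, parallel within 2 degrees, end within 3 mm of the stop, gripper still on it and pressing it on both flanks with over 4.5 N each (its weight alone gives at most 2.9 N) (all of step 2 and z of pin_knob in the frame of base_hole between 0.036 and 0.0435 m and horizontal distance between pin_knob and base_hole below 0.005 m and angle between pin_knob's own z axis and vertical below 0.12 rad and linear speed of bar below 0.01 m/s); the arm keeps its last pose, push and grip.
It fails at once if a bystander is disturbed (moved more than 30 mm) (distance of any of punch_mid, dowel_mid, tape_mid, brush from where it was at the start of the episode above 0.03 m).
It also fails if it takes over 54 s, if anything falls off the work surface, if the arm or the gripper's body presses on something with over 40 N, if the wrist force passes 120 N, or if a joint passes its speed limit or range.

## Robot

A 6-joint arm with a two-finger parallel gripper is mounted at the origin on the work surface. World frame = base frame: x ahead of the robot, y to its left, z up, the work surface at z = 0. Lengths are in mm, angles in degrees, forces in N, time in s.
With the tool pointing down it reaches from about 350 to 850 mm from the base axis. Payload 8.1 kg.
Tool frame: the origin (TCP) lies midway between the tips of the shut fingers; the grasp point (between the pads) lies 19 mm behind it (r.tcp_to_grasp is the distance from the TCP to the grasp point, in mm); z points along the fingers, y is the direction in which the jaws open and shut (so a half turn about z gives the same grasp; the last joint's range is limited). The gripper opens to 85 mm and grips with 20 to 120 N. Pads are 22 mm wide; open, the fingers measure 114 mm over their backs; the gripper's body (76 mm by 85 mm) begins 54 mm behind the grasp point. The pads swing forward as they close: fully open they stand 13 mm farther back than shut.
Start: joints at [59.966, 7.471, 85.268, -0, 87.261, -4.893], TCP at [254.892, 543.172, 231.292] pointing down, gripper open.
Joint ranges: [-169.43, 169.43], [-51.17, 129.36], [1.28, 143.12], [-76.62, 256.62], [0, 156.53], [-152.29, 152.29]. Speed limits (degrees/s): [136.94, 136.94, 159.86, 180, 180, 180].

## Interface

Orientations are given as [roll, pitch, yaw] about the fixed x, y, z axes, in that order (R = Rz(yaw) Ry(pitch) Rx(roll)).
In Python, from bench import r gives the robot as it stands.
- The arm moves only by the tool jog_arm, never from a script. Its argument "targets" is a list of rows, each a list of 7 numbers: the shift along the tool's x, y, z in m, then the turn, a rotation vector about the tool's x, y, z in rad, then the closure, from 0 (fully open) to 1 (shut). In form: [[dx, dy, dz, wx, wy, wz, claw], ...]. A call has 1 to 5 rows; each row is the pose to reach, as a shift and turn from the pose commanded when the call began, along the tool's axes at that moment; what a row does not reach only later rows make up. A row lasts 1/12 s, in which the tool goes at most 41.7 mm and 7.16 degrees, less where a joint would pass 70% of its speed; a pose out of reach is approached as far as the arm can. A call with a gripper value outside its range is refused whole. The fingers move at their own pace and stop on an object; "newtons" is the grip in N (left out, the last holds). Time passes only in rows, so rows that repeat a pose let the fingers close. It gives the time, the measured TCP pose, the force and the opening at its end, in the units of the state.
- r.sense(): the state, without advancing time (a new reading comes with each control period).
- r.snapshot(name): name is "scene" or "top" or "wrist"; returns a dict with "pixels" (384x512x3 uint8, red, green, blue), "fx", "fy", "cx", "cy" (pixels), "origin" and "attitude" of the camera in the world. Camera axes: x right, y down, z forward; pixel columns grow to the right and rows downward; lengths in mm; the calibration is good to about 2 mm. A picture is of the moment at which its call begins. There is no depth.
- r.hand_in(): hands the job in, once; it reports no verdict.
The state is a dict: "time": time; "joint_pos": joint angles; "qd": joint speeds; "joint_efforts": joint torques, N m; "tool_pos": TCP position; "tcp_rot": TCP orientation; "ft_force": force on the tool from outside, world axes, zero at the start; "wrist_torque": the same for the moment, N m; "finger_gap": finger opening in mm.
Only numpy, scipy, OpenCV 4.12 (cv2) and the standard library are available. Lean on these libraries where they do the work, as an engineer would, in place of code of your own. Each camera call takes 0.05 s, during which the arm holds its last target.

## Working session

There is one attempt and no reset: what is moved stays moved. The work goes in short steps, Python scripts to look and compute and a tool call to move; the robot and the scene stay as the last step left them, time stands still between calls to the robot, and variables do not carry over. Pictures are saved under pics/ and viewed, and the job is handed in when it is done.

Besides the shell and the picture viewer there is one more tool, called after ">>>" as name(argument=value, ...), one argument or row to a line, values as JSON. jog_arm: Moves the arm, as the interface text tells. Its arguments: {"type":"object","properties":{"targets":{"type":"array","items":{"type":"array","items":{"type":"number"}}},"newtons":{"type":"number"}},"required":["targets"]}

```bash
mkdir -p pics; ls; cat > h.py <<'E'
import numpy as np,cv2
from scipy.spatial.transform import Rotation as R
from bench import r
def snap(n,f):
    s=r.snapshot(n); cv2.imwrite('pics/'+f+'.png',cv2.cvtColor(s['pixels'],cv2.COLOR_RGB2BGR))
    np.save('pics/'+f+'.npy',{k:v for k,v in s.items()},allow_pickle=True); return s
def load(f): return np.load('pics/'+f+'.npy',allow_pickle=True).item()
E
python3 - <<'E'
from h import *
for n in ('scene','top','wrist'):
    s=snap(n,n+'0'); print(n,s['fx'],s['fy'],s['cx'],s['cy'],s['origin'],s['attitude'])
print(r.sense(), r.tcp_to_grasp)
E
```

```text
pics
scene 365.67505536993866 365.67505536993866 256.71774523199537 192.9883612677779 [834.66700061 420.95810885 909.13344061] [-144.26912517   -0.87965469  147.80718196]
top 359.6631147421027 359.6631147421027 252.95264735306475 190.39808569699503 [ 332.76212046  -78.27000553 1092.19144253] [-171.66207776    0.99860473  -90.72171013]
wrist 339.539398030978 339.539398030978 254.08907321111298 192.37818055371685 [187.41552407 574.37286847 371.56682294] [1.62936100e+02 1.04714071e-01 6.49598858e+01]
{'time': 0.15, 'joint_pos': array([ 5.99652052e+01,  7.50713216e+00,  8.53158758e+01,  1.96944914e-04,
        8.72618171e+01, -4.89155052e+00]), 'qd': array([ 0.00985348, -0.17933273, -0.12948233, -0.02692826, -0.061471  ,
       -0.08993314]), 'joint_efforts': array([ 5.84555346e-04, -5.70065510e+01, -5.01157701e+01, -2.88899755e-04,
        9.73889400e-03,  9.99865449e-06]), 'tool_pos': array([254.67671679, 542.78994431, 230.45603261]), 'tcp_rot': array([-1.79915501e+02, -7.42902010e-03,  1.54856741e+02]), 'ft_force': array([-0.06130664,  0.08785111, -0.50889807]), 'wrist_torque': array([0.04064972, 0.00086088, 0.00977895]), 'finger_gap': 85.86658590606281} 18.700000000000003
```

View pics/scene0.png

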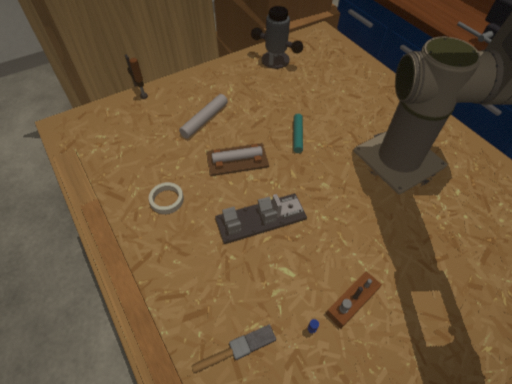

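View pics/top0.png

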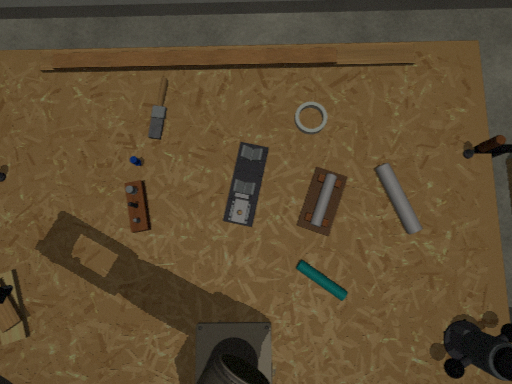

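View pics/wrist0.png

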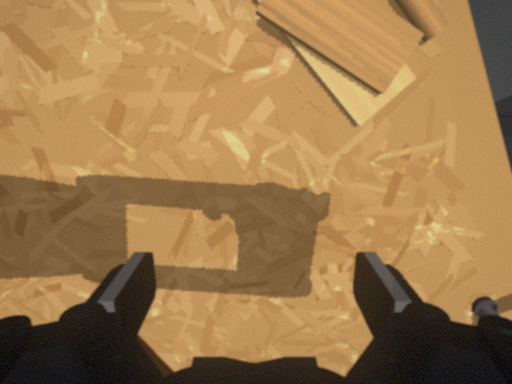

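```bash
python3 - <<'E'
from h import *
im=cv2.imread('pics/top0.png')
def crop(im,x0,y0,w,h,k,f):
    cv2.imwrite('pics/'+f+'.png',cv2.resize(im[y0:y0+h,x0:x0+w],None,fx=k,fy=k,interpolation=cv2.INTER_CUBIC))
crop(im,110,140,60,100,6,'c_rack'); crop(im,210,135,70,100,6,'c_jig'); crop(im,290,160,65,80,7,'c_bar')
im=cv2.imread('pics/scene0.png')
crop(im,290,260,100,80,7,'s_rack'); crop(im,205,185,110,65,7,'s_jig')
E
```

```text
(no output)
```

View pics/c_rack.png

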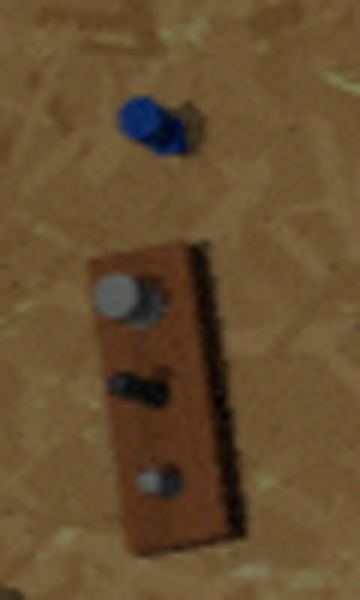

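View pics/c_jig.png

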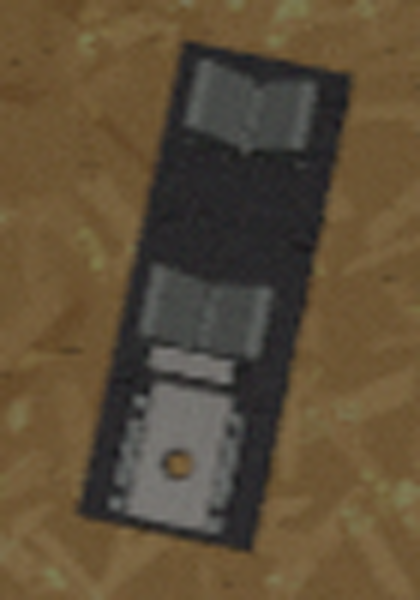

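View pics/c_bar.png

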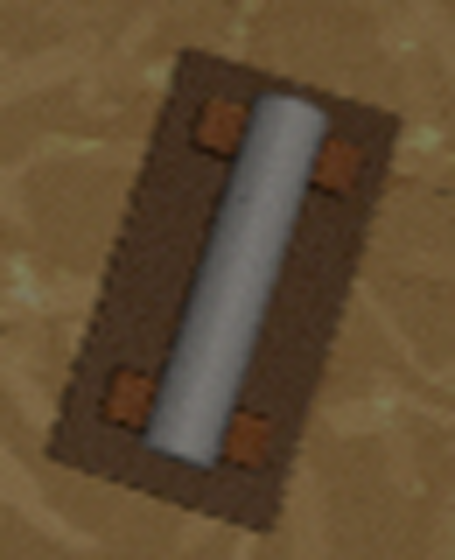

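View pics/s_rack.png

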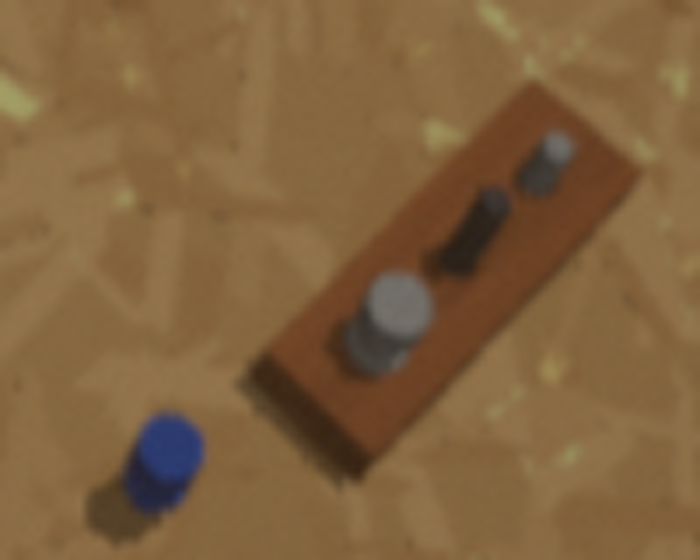

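View pics/s_jig.png

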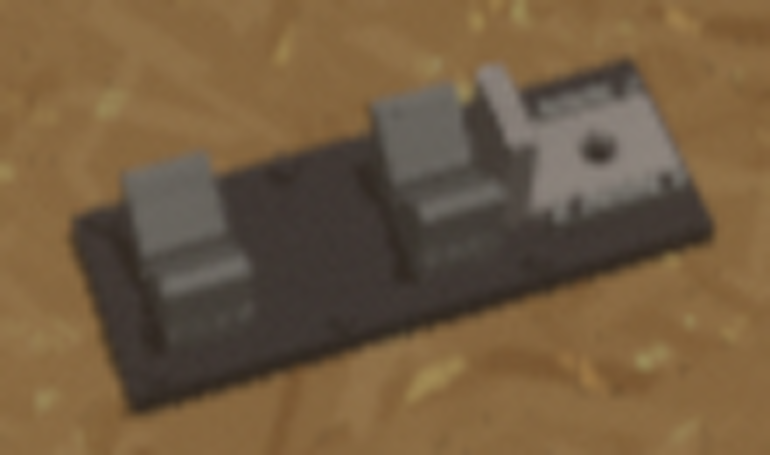

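```bash
cat >> h.py <<'E'
def cam(s): return R.from_euler('xyz',s['attitude'],degrees=True).as_matrix()
def ray(s,u,v):
    d=np.array([(u-s['cx'])/s['fx'],(v-s['cy'])/s['fy'],1.]); return np.array(s['origin']),cam(s)@d
def at(s,u,v,z):
    o,d=ray(s,u,v); return o+d*(z-o[2])/d[2]
def proj(s,P):
    p=(np.atleast_2d(P)-s['origin'])@cam(s); return np.c_[p[:,0]/p[:,2]*s['fx']+s['cx'],p[:,1]/p[:,2]*s['fy']+s['cy']]
def cr(x,y,k,x0,y0): return ((x+.5)/k-.5+x0,(y+.5)/k-.5+y0)
def tri(rays):
    A=np.zeros((3,3));b=np.zeros(3)
    for o,d in rays:
        d=d/np.linalg.norm(d);M=np.eye(3)-np.outer(d,d);A+=M;b+=M@o
    return np.linalg.solve(A,b)
def crop(im,x0,y0,w,h,k,f):
    cv2.imwrite('pics/'+f+'.png',cv2.resize(im[y0:y0+h,x0:x0+w],None,fx=k,fy=k,interpolation=cv2.INTER_CUBIC))
E
python3 - <<'E'
from h import *
np.set_printoptions(precision=1,suppress=True)
t=load('top0');s=load('scene0')
T=lambda x,y,z,o,k=6:at(t,*cr(x,y,k,*o),z)
S=lambda x,y,z,o,k=7:at(s,*cr(x,y,k,*o),z)
ro,jo,bo=(110,140),(210,135),(290,160)
sr,sj=(290,260),(205,185)
print('knob top',T(119,297,74,ro),S(401,305,74,sr))
print('hole',T(177,463,25,jo),S(600,150,25,sj))
c=[(187,42),(352,75),(252,550),(78,515)]
P=[T(*q,15,jo) for q in c];print('plate top',P);m=np.mean(P,0);ax=(P[2]+P[3]-P[0]-P[1]);print(m,np.degrees(np.arctan2(ax[1],ax[0])),np.linalg.norm(ax)/2)
c=[(75,225),(630,62),(712,235),(133,408)]
P=[S(*q,15,sj) for q in c];print('plate sc',P);m=np.mean(P,0);ax=(P[1]+P[2]-P[0]-P[3]);print(m,np.degrees(np.arctan2(ax[1],ax[0])),np.linalg.norm(ax)/2)
c=[(185,48),(402,118),(268,530),(48,455)]
P=[T(*q,12,bo,7) for q in c];m=np.mean(P,0);ax=(P[2]+P[3]-P[0]-P[1]);print('rest',P,m,np.degrees(np.arctan2(ax[1],ax[0])),np.linalg.norm(ax)/2)
a,b=T(292,103,28,bo,7),T(181,453,28,bo,7);print('bar',a,b,(a+b)/2,np.degrees(np.arctan2(*(b-a)[1::-1])),np.linalg.norm(a-b))
E
```

```text
knob top [491.4 293.4  74. ] [493.2 295.4  74. ]
hole [425.8 -19.6  25. ] [425.9 -19.5  25. ]
plate top [array([643.9, -25.7,  15. ]), array([ 625. , -110.3,   15. ]), array([382.8, -56. ,  15. ]), array([401.4,  30.6,  15. ])]
[513.3 -40.3  15. ] 167.14877519811387 248.56688696198955
plate sc [array([ 626.5, -107.4,   15. ]), array([383.9, -55. ,  15. ]), array([406.3,  34. ,  15. ]), array([647.3, -21.3,  15. ])]
[516.  -37.4  15. ] 167.4515607353548 247.738114369857
rest [array([ 562.4, -255.1,   12. ]), array([ 529.9, -347.8,   12. ]), array([ 353.2, -282.3,   12. ]), array([ 386.2, -190. ,   12. ])] [ 457.9 -268.8   12. ] 159.699095364833 188.17862407411457
bar [ 534.3 -297.2   28. ] [ 385.5 -244.2   28. ] [ 459.9 -270.7   28. ] 160.37516264345405 157.96622917285973
```

```bash
cat >> h.py <<'E'
def goal(x,y,z,yaw):
    q=r.sense(); Rc=R.from_euler('xyz',q['tcp_rot'],degrees=True)
    d=Rc.inv().apply(np.array([x,y,z])-q['tool_pos'])/1000
    w=(Rc.inv()*R.from_euler('xyz',[180,0,yaw],degrees=True)).as_rotvec()
    print('pos',q['tool_pos'].round(1),'rot',q['tcp_rot'].round(2),'F',q['ft_force'].round(1),'gap',round(q['finger_gap'],1),'t',round(q['time'],2))
    print('shift',d.round(4),'turn',w.round(3))
E
python3 - <<'E'
from h import *
t=load('top0');T=lambda x,y,z:at(t,*cr(x,y,6,110,140),z)
a=T(90,260,34);b=T(135,553,34);print(np.degrees(np.arctan2(*(b-a)[1::-1])))
a=T(119,297,74);b=T(158,480,62);print(a,b,np.degrees(np.arctan2(*(b-a)[1::-1])))
goal(492.3,294.4,170,188)
E
```

```text
-169.16669548195398
[491.44238892 293.42160502  74.        ] [404.21247369 275.65311827  62.        ] -168.48652833478835
pos [254.7 542.8 230.5] rot [-1.7992e+02 -1.0000e-02  1.5486e+02] F [-0.1  0.1 -0.5] gap 85.9 t 0.15
shift [-0.3207 -0.1238  0.0606] turn [-0.001 -0.001 -0.578]
```

>>> jog_arm(
  targets=[
    [-0.16, -0.062, 0.0, 0, 0, -0.3, 0],
    [-0.32, -0.124, 0.03, 0, 0, -0.63, 0],
    [-0.32, -0.124, 0.03, 0, 0, -0.63, 0],
    [-0.32, -0.124, 0.03, 0, 0, -0.63, 0],
    [-0.32, -0.124, 0.03, 0, 0, -0.63, 0],
  ],
)

```text
time: 0.57
tool_pos: [389.5, 402.0, 215.7]
tcp_rot: [-180.0, -0.0, -171.4]
ft_force: [0.3, 1.1, 0.4]
finger_gap: 85.3
```

```bash
python3 - <<'E'
from h import *
goal(492.3,294.4,170,191)
E
```

```text
pos [389.5 402.  215.7] rot [-1.7999e+02 -2.0000e-02 -1.7143e+02] F [0.3 1.1 0.4] gap 85.3 t 0.57
shift [-0.0857 -0.1217  0.0457] turn [-0.    -0.    -0.042]
```

>>> jog_arm(
  targets=[
    [-0.086, -0.122, 0.04, 0, 0, -0.042, 0.3],
    [-0.086, -0.122, 0.04, 0, 0, -0.042, 0.3],
    [-0.086, -0.122, 0.04, 0, 0, -0.042, 0.3],
    [-0.086, -0.122, 0.04, 0, 0, -0.042, 0.3],
    [-0.086, -0.122, 0.04, 0, 0, -0.042, 0.3],
  ],
)

```text
time: 0.98
tool_pos: [493.4, 290.1, 173.5]
tcp_rot: [-179.8, -0.1, -169.7]
ft_force: [0.2, 0.3, -0.6]
finger_gap: 59.5
```

```bash
python3 - <<'E'
from h import *
goal(492.3,294.4,170,191)
s=snap('wrist','w1');print(proj(s,[[492.3,294.4,74]]))
E
```

```text
pos [493.4 290.1 173.5] rot [-1.7984e+02 -1.4000e-01 -1.6965e+02] F [ 0.2  0.3 -0.6] gap 59.5 t 0.98
shift [0.0003 0.0044 0.0035] turn [-0.003 -0.003 -0.011]
[[260.87263398 193.03110978]]
```

View pics/w1.png

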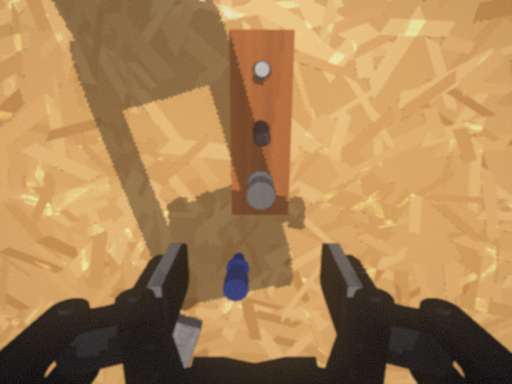

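```bash
python3 - <<'E'
from h import *
s=load('w1'); crop(cv2.imread('pics/w1.png'),215,150,90,80,8,'w1c')
for p in [(260.5,190)]: print(at(s,*p,74))
E
```

```text
[490.04538956 293.68973238  74.        ]
```

View pics/w1c.png

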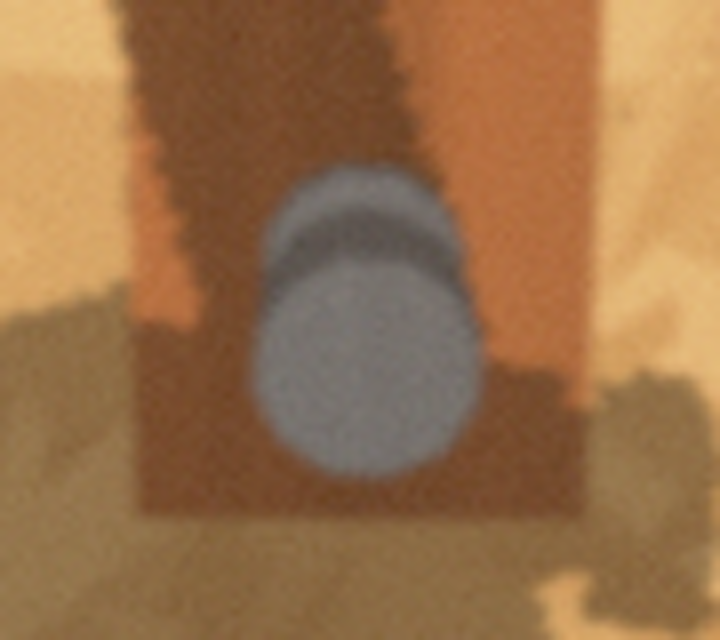

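>>> jog_arm(
  targets=[
    [0.0, 0.004, 0.06, 0, 0, -0.011, 0.4],
    [0.0, 0.004, 0.06, 0, 0, -0.011, 0.4],
    [0.0, 0.004, 0.08, 0, 0, -0.011, 0.4],
    [0.0, 0.004, 0.08, 0, 0, -0.011, 0.4],
  ],
)

```text
time: 1.37
tool_pos: [486.8, 298.6, 91.4]
tcp_rot: [-179.9, -0.4, -168.7]
ft_force: [-1.1, -0.4, -1.2]
finger_gap: 51.2
```

```bash
python3 - <<'E'
from h import *
goal(493,294.2,44,191)
s=snap('wrist','w2');print(proj(s,[[493,294.2,74]]))
E
```

```text
pos [486.8 298.6  91.4] rot [-179.91   -0.43 -168.68] F [-1.1 -0.4 -1.2] gap 51.2 t 1.37
shift [-0.0056 -0.0055  0.0473] turn [-0.002 -0.008  0.006]
[[244.01618381 250.18505875]]
```

View pics/w2.png

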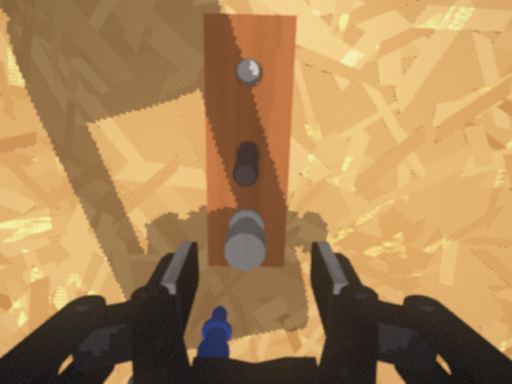

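>>> jog_arm(
  targets=[
    [0, 0, 0, 0, 0, 0, 0.4],
    [0, 0, 0, 0, 0, 0, 0.4],
  ],
)

```text
time: 1.58
tool_pos: [491.4, 300.1, 98.2]
tcp_rot: [180.0, 0.2, -168.7]
ft_force: [0.3, 1.3, 0.7]
finger_gap: 51.3
```

```bash
python3 - <<'E'
from h import *
goal(493,294.2,44,191)
s=snap('wrist','w3');print(proj(s,[[493,294.2,74]]))
crop(cv2.imread('pics/w3.png'),200,190,90,90,7,'w3c')
E
```

```text
pos [491.4 300.1  98.2] rot [ 1.7995e+02  1.6000e-01 -1.6870e+02] F [0.3 1.3 0.7] gap 51.3 t 1.58
shift [-0.0003 -0.0062  0.0542] turn [0.001 0.003 0.005]
[[243.17196139 235.72322476]]
```

View pics/w3c.png

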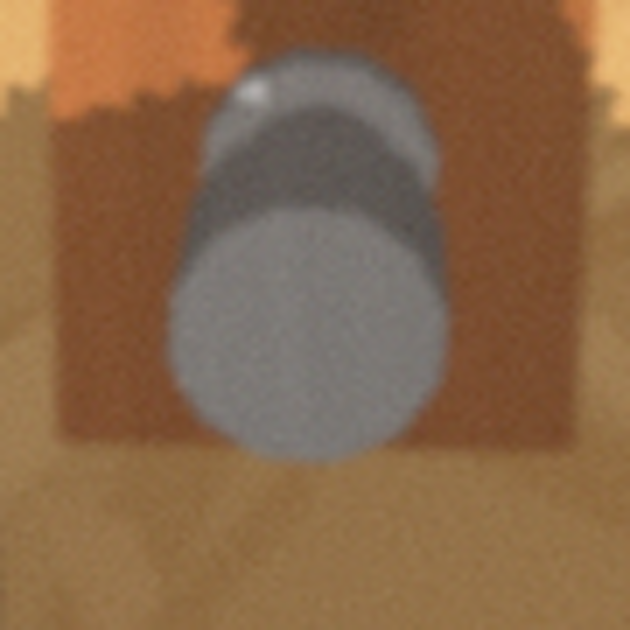

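>>> jog_arm(
  targets=[
    [-0.0015, -0.006, 0.02, 0, 0, 0, 0.4],
    [-0.0015, -0.006, 0.04, 0, 0, 0, 0.4],
    [-0.0015, -0.006, 0.054, 0, 0, 0, 0.4],
    [-0.0015, -0.006, 0.054, 0, 0, 0, 0.4],
    [-0.0015, -0.006, 0.054, 0, 0, 0, 0.4],
  ],
)

```text
time: 2.05
tool_pos: [493.3, 293.5, 42.7]
tcp_rot: [180.0, -0.0, -168.7]
ft_force: [0.6, 0.0, -0.0]
finger_gap: 51.4
```

```bash
python3 - <<'E'
from h import *
goal(494,294.2,44,191)
s=snap('wrist','w4')
E
```

```text
pos [493.3 293.5  42.7] rot [ 180.     -0.   -168.75] F [ 0.6  0.  -0. ] gap 51.4 t 2.05
shift [-0.0009  0.0005 -0.0013] turn [ 0.    -0.     0.004]
```

View pics/w4.png

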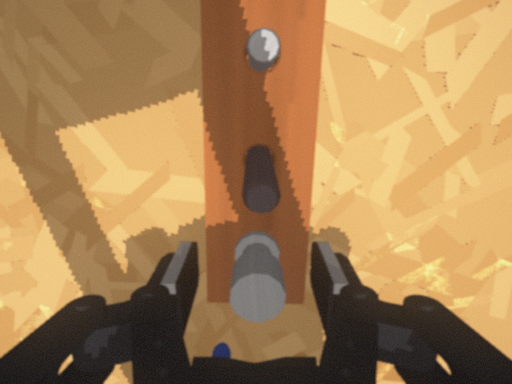

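Knob (258,290) lies between the fingers (180–330) with the blue look-alike well clear. Close.

>>> jog_arm(
  targets=[
    [-0.001, 0, 0, 0, 0, 0, 1],
    [-0.001, 0, 0, 0, 0, 0, 1],
    [-0.001, 0, 0, 0, 0, 0, 1],
    [-0.001, 0, 0, 0, 0, 0, 1],
    [-0.001, 0, 0, 0, 0, 0, 1],
  ],
  newtons=50,
)

```text
time: 2.52
tool_pos: [495.4, 294.2, 43.8]
tcp_rot: [180.0, 0.2, -168.7]
ft_force: [0.4, 0.0, 6.4]
finger_gap: 19.3
```

```bash
python3 - <<'E'
from h import *
goal(494,294.2,44,191)
s=snap('wrist','w5')
E
```

```text
pos [495.4 294.2  43.8] rot [ 1.7996e+02  1.6000e-01 -1.6874e+02] F [0.4 0.  6.4] gap 19.3 t 2.52
shift [ 0.0013  0.0002 -0.0002] turn [0.001 0.003 0.005]
```

View pics/w5.png

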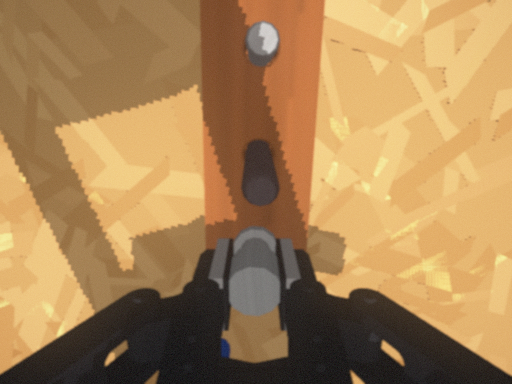

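>>> jog_arm(
  targets=[
    [0, 0, -0.01, 0, 0, 0, 1],
    [0, 0, -0.03, 0, 0, 0, 1],
    [0, 0, -0.06, 0, 0, 0, 1],
    [0, 0, -0.09, 0, 0, 0, 1],
    [0, 0, -0.09, 0, 0, 0, 1],
  ],
)

```text
time: 2.98
tool_pos: [497.6, 295.3, 140.0]
tcp_rot: [179.9, 0.6, -168.7]
ft_force: [0.7, -0.2, -0.0]
finger_gap: 19.4
```

```bash
python3 - <<'E'
from h import *
goal(426,-19.5,135,167.3)
s=snap('wrist','w6')
E
```

```text
pos [497.6 295.3 140. ] rot [ 179.86    0.56 -168.74] F [ 0.7 -0.2 -0. ] gap 19.4 t 2.98
shift [ 0.1318 -0.2947  0.003 ] turn [0.004 0.009 0.418]
```

View pics/w6.png

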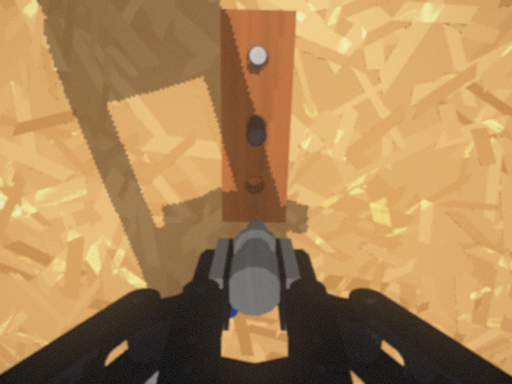

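>>> jog_arm(
  targets=[
    [0.03, -0.06, 0, 0, 0, 0.1, 1],
    [0.065, -0.14, 0, 0, 0, 0.2, 1],
    [0.1, -0.22, 0, 0, 0, 0.32, 1],
    [0.13, -0.295, 0, 0, 0, 0.418, 1],
    [0.13, -0.295, 0, 0, 0, 0.418, 1],
  ],
)

```text
time: 3.45
tool_pos: [445.9, 89.1, 131.2]
tcp_rot: [-180.0, -0.1, 167.0]
ft_force: [0.4, -1.3, -1.1]
finger_gap: 19.1
```

>>> jog_arm(
  targets=[
    [0, 0, 0, 0, 0, 0, 1],
    [0, 0, 0, 0, 0, 0, 1],
    [0, 0, 0, 0, 0, 0, 1],
  ],
)

```text
time: 3.7
tool_pos: [447.3, 90.5, 131.8]
tcp_rot: [180.0, -0.0, 167.2]
ft_force: [-0.6, 0.4, -0.4]
finger_gap: 19.3
```

```bash
python3 - <<'E'
from h import *
goal(426,-19.5,135,167.3)
s=snap('wrist','w7')
E
```

```text
pos [447.3  90.5 131.8] rot [ 1.7999e+02 -4.0000e-02  1.6724e+02] F [-0.6  0.4 -0.4] gap 19.3 t 3.7
shift [-0.0035 -0.112  -0.0032] turn [ 0.    -0.001 -0.001]
```

View pics/w7.png

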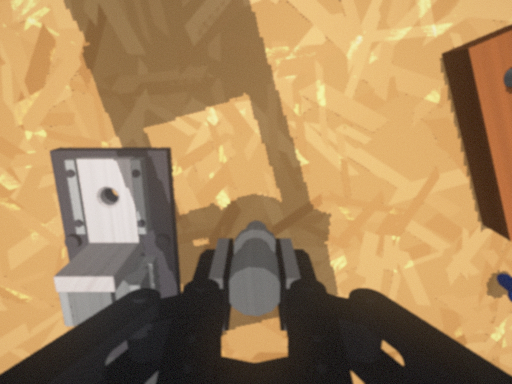

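```bash
python3 - <<'E'
from h import *
s=load('w7');im=cv2.imread('pics/w7.png')
crop(im,45,140,140,130,5,'w7a'); crop(im,215,210,80,110,7,'w7b')
q=r.sense();T=q['tool_pos']
for dz in (-34.7,-10,9.3,29.3): print(dz,proj(s,T+[0,0,dz]))
E
```

```text
-34.7 [[255.56847471 227.30276692]]
-10 [[255.77895383 247.03585449]]
9.3 [[255.99021536 266.84229469]]
29.3 [[256.27304549 293.35851972]]
```

View pics/w7a.png

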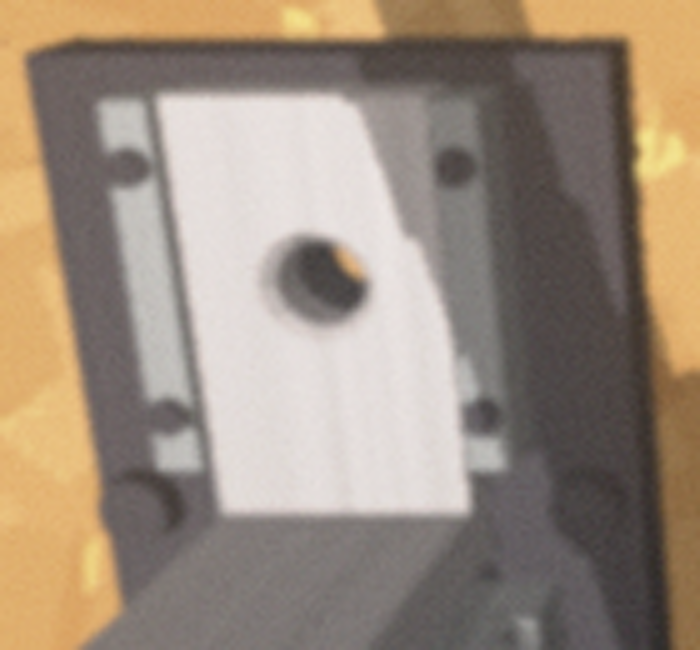

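View pics/w7b.png

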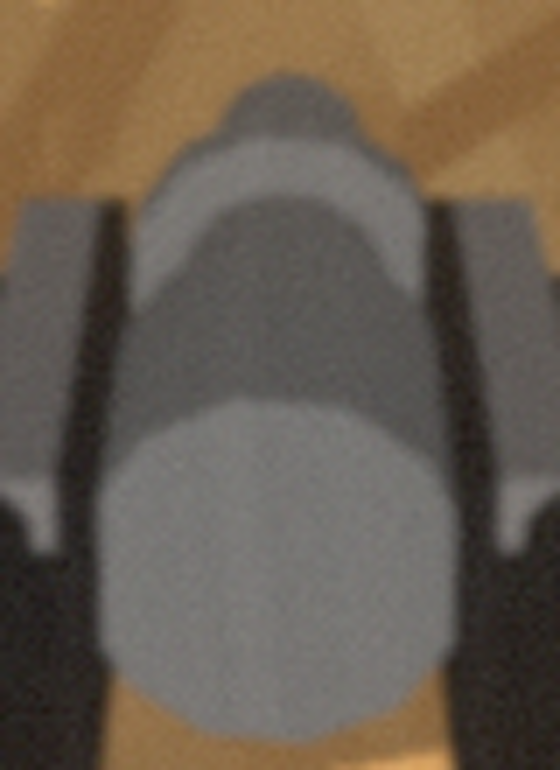

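```bash
python3 - <<'E'
from h import *
s=load('w7')
h=at(s,*cr(318,280,5,45,140),25);print(h)
a,b=cr(160,95,5,45,140),cr(222,515,5,45,140)
A,B=at(s,*a,25),at(s,*b,25);print(np.degrees(np.arctan2(*(A-B)[1::-1])))
a,b=cr(628,42,5,45,140),cr(660,600,5,45,140)
A,B=at(s,*a,15),at(s,*b,15);print(np.degrees(np.arctan2(*(A-B)[1::-1])))
goal(h[0],h[1],132,167.3)
E
```

```text
[426.98613747 -19.69382831  25.        ]
166.90095175764543
166.4620015430443
pos [447.5  91.1 131.9] rot [ 1.7998e+02 -2.0000e-02  1.6732e+02] F [-0.5  0.1 -1.5] gap 19.6 t 3.75
shift [-4.300e-03 -1.126e-01 -1.000e-04] turn [ 0. -0.  0.]
```

Consistent hole position (426.5, −19.6). Move above it, slightly lower.

>>> jog_arm(
  targets=[
    [-0.002, -0.04, 0, 0, 0, 0, 1],
    [-0.004, -0.08, 0, 0, 0, 0, 1],
    [-0.004, -0.112, 0, 0, 0, 0, 1],
    [-0.004, -0.112, 0.03, 0, 0, 0, 1],
    [-0.004, -0.112, 0.045, 0, 0, 0, 1],
  ],
)

```text
time: 4.17
tool_pos: [427.0, -19.9, 85.9]
tcp_rot: [-180.0, 0.0, 167.3]
ft_force: [-0.0, 0.5, -2.1]
finger_gap: 19.1
```

>>> jog_arm(
  targets=[
    [0, 0, 0, 0, 0, 0, 1],
    [0, 0, 0, 0, 0, 0, 1],
    [0, 0, 0, 0, 0, 0, 1],
    [0, 0, 0, 0, 0, 0, 1],
  ],
)

```text
time: 4.5
tool_pos: [428.1, -18.9, 88.5]
tcp_rot: [180.0, 0.1, 167.4]
ft_force: [-0.4, -0.2, -1.4]
finger_gap: 19.3
```

```bash
python3 - <<'E'
from h import *
goal(426.5,-19.6,72,167.3)
s=snap('wrist','w8');im=cv2.imread('pics/w8.png')
crop(im,190,140,130,130,6,'w8a')
T=r.sense()['tool_pos'];print(proj(s,T+[0,0,-34.7]),proj(s,[426.5,-19.6,25]))
E
```

```text
pos [428.1 -18.9  88.5] rot [1.7999e+02 1.1000e-01 1.6741e+02] F [-0.4 -0.2 -1.4] gap 19.3 t 4.5
shift [ 0.0014 -0.0011  0.0165] turn [0.    0.002 0.002]
[[254.13425644 227.06870317]] [[252.7162242  207.30282115]]
```

View pics/w8a.png

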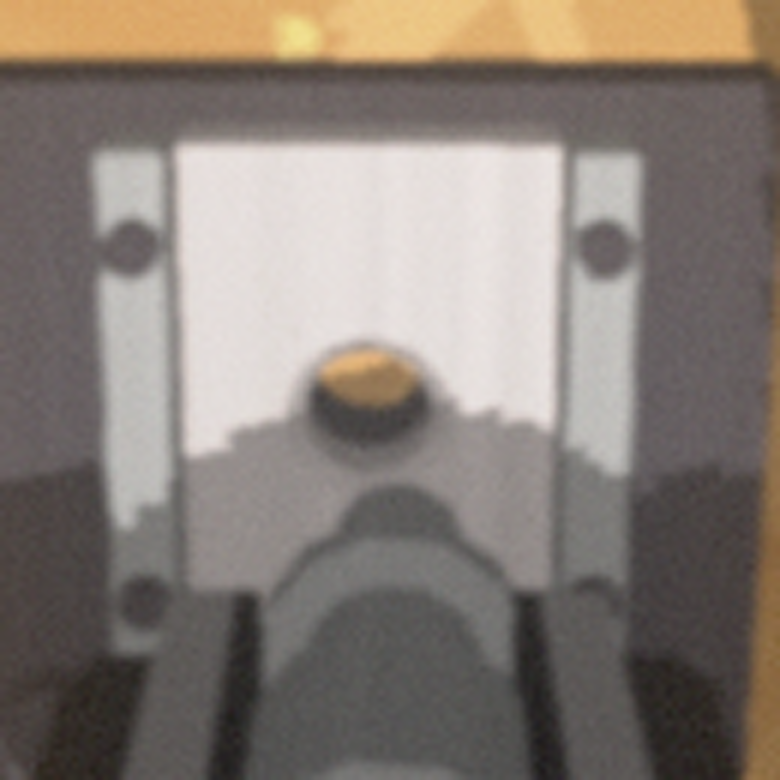

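```bash
python3 - <<'E'
from h import *
s=load('w8');q=r.sense();Rc=R.from_euler('xyz',q['tcp_rot'],degrees=True)
h=at(s,*cr(368,400,6,190,140),25);t=at(s,256.3,228,q['tool_pos'][2]-34.7);print(h,t,q['tool_pos'],Rc.inv().apply(h-t),Rc.inv().apply(t-q['tool_pos']))
E
```

```text
[425.5549795  -20.56703023  25.        ] [428.89899396 -17.9619224   53.80007761] [428.08635588 -19.02418028  88.50007761] [ 2.75631735 -3.27697112 28.79370877] [-0.48698648  1.2082843  34.70132081]
```

>>> jog_arm(
  targets=[
    [0.002, -0.0028, 0.01, 0, 0, 0, 1],
    [0.002, -0.0028, 0.022, 0, 0, 0, 1],
    [0.002, -0.0028, 0.022, 0, 0, 0, 1],
    [0.002, -0.0028, 0.022, 0, 0, 0, 1],
    [0.002, -0.0028, 0.022, 0, 0, 0, 1],
  ],
)

```text
time: 4.97
tool_pos: [424.4, -21.8, 65.4]
tcp_rot: [180.0, 0.0, 167.3]
ft_force: [0.4, 0.8, -0.2]
finger_gap: 19.7
```

```bash
python3 - <<'E'
from h import *
goal(426.5,-19.6,72,167.3)
s=snap('wrist','w9');im=cv2.imread('pics/w9.png')
crop(im,200,170,110,90,7,'w9a')
T=r.sense()['tool_pos'];print(proj(s,T+[0,0,-34.7]),proj(s,[426.5,-19.6,25]))
E
```

```text
pos [424.4 -21.8  65.4] rot [1.8000e+02 1.0000e-02 1.6731e+02] F [ 0.4  0.8 -0.2] gap 19.7 t 4.97
shift [-0.0015  0.0027 -0.0066] turn [0. 0. 0.]
[[254.39368709 227.76187825]] [[258.98261932 225.74883605]]
```

View pics/w9a.png

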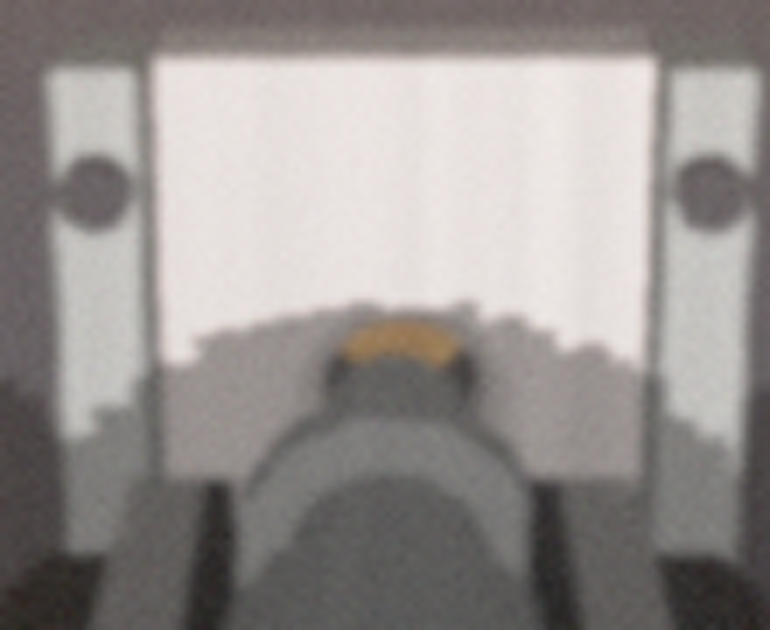

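>>> jog_arm(
  targets=[
    [-0.0005, 0, 0.004, 0, 0, 0, 1],
    [-0.0005, 0, 0.008, 0, 0, 0, 1],
    [-0.0005, 0, 0.012, 0, 0, 0, 1],
    [-0.0005, 0, 0.012, 0, 0, 0, 1],
  ],
)

```text
time: 5.35
tool_pos: [425.0, -21.9, 52.5]
tcp_rot: [180.0, 0.0, 167.3]
ft_force: [2.0, 1.3, -3.2]
finger_gap: 19.0
```

```bash
python3 - <<'E'
from h import *
goal(426.5,-19.6,36,167.3)
s=snap('wrist','w10');im=cv2.imread('pics/w10.png')
crop(im,200,170,110,90,7,'w10a')
E
```

```text
pos [425.  -21.9  52.5] rot [1.7998e+02 3.0000e-02 1.6730e+02] F [ 2.   1.3 -3.2] gap 19.0 t 5.35
shift [-0.0009  0.0025  0.0165] turn [0.    0.001 0.   ]
```

View pics/w10a.png

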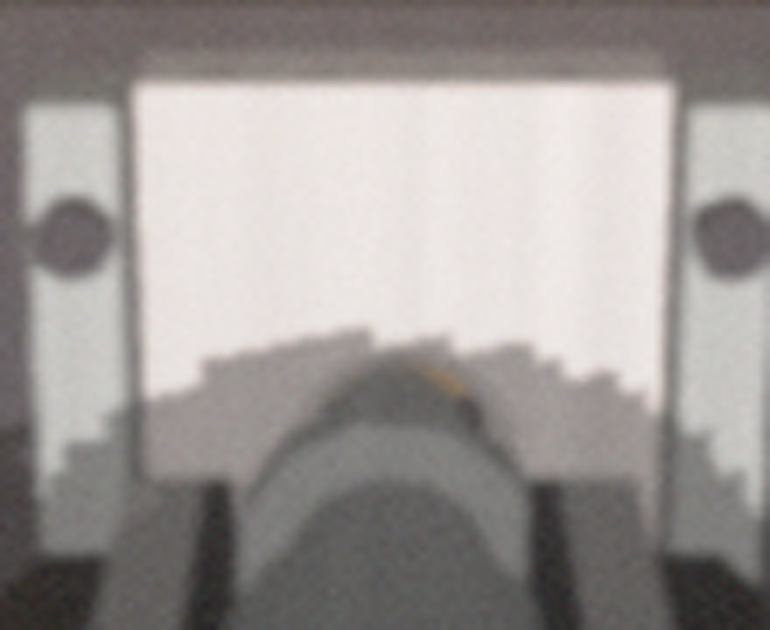

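>>> jog_arm(
  targets=[
    [-0.0008, 0.001, 0.003, 0, 0, 0, 1],
    [-0.0008, 0.001, 0.006, 0, 0, 0, 1],
    [-0.0008, 0.001, 0.01, 0, 0, 0, 1],
    [-0.0008, 0.001, 0.014, 0, 0, 0, 1],
    [-0.0008, 0.001, 0.014, 0, 0, 0, 1],
  ],
)

```text
time: 5.82
tool_pos: [426.0, -21.3, 38.5]
tcp_rot: [-180.0, 0.0, 167.3]
ft_force: [4.2, -0.9, -2.5]
finger_gap: 19.2
```

>>> jog_arm(
  targets=[
    [0, 0, 0, 0, 0, 0, 1],
    [0, 0, 0, 0, 0, 0, 1],
  ],
)

```text
time: 5.98
tool_pos: [425.9, -21.3, 39.0]
tcp_rot: [-180.0, 0.0, 167.3]
ft_force: [3.6, -1.0, -2.8]
finger_gap: 19.4
```

>>> jog_arm(
  targets=[
    [-0.001, 0, 0.001, 0, 0, 0, 1],
    [-0.001, 0, 0.002, 0, 0, 0, 1],
    [-0.001, 0, 0.004, 0, 0, 0, 1],
    [-0.001, 0, 0.005, 0, 0, 0, 1],
    [-0.001, 0, 0.005, 0, 0, 0, 1],
  ],
)

```text
time: 6.4
tool_pos: [427.3, -21.4, 34.7]
tcp_rot: [180.0, 0.0, 167.3]
ft_force: [1.1, -0.3, 5.8]
finger_gap: 19.3
```

```bash
python3 - <<'E'
from h import *
goal(426.5,-19.6,36,167.3)
s=snap('wrist','w11');im=cv2.imread('pics/w11.png')
crop(im,200,170,110,90,7,'w11a')
s=snap('scene','s11');im=cv2.imread('pics/s11.png')
crop(im,205,150,110,90,7,'s11a')
E
```

```text
pos [427.3 -21.4  34.7] rot [1.7999e+02 4.0000e-02 1.6731e+02] F [ 1.1 -0.3  5.8] gap 19.3 t 6.4
shift [ 0.0012  0.0016 -0.0013] turn [0.    0.001 0.   ]
```

View pics/w11a.png

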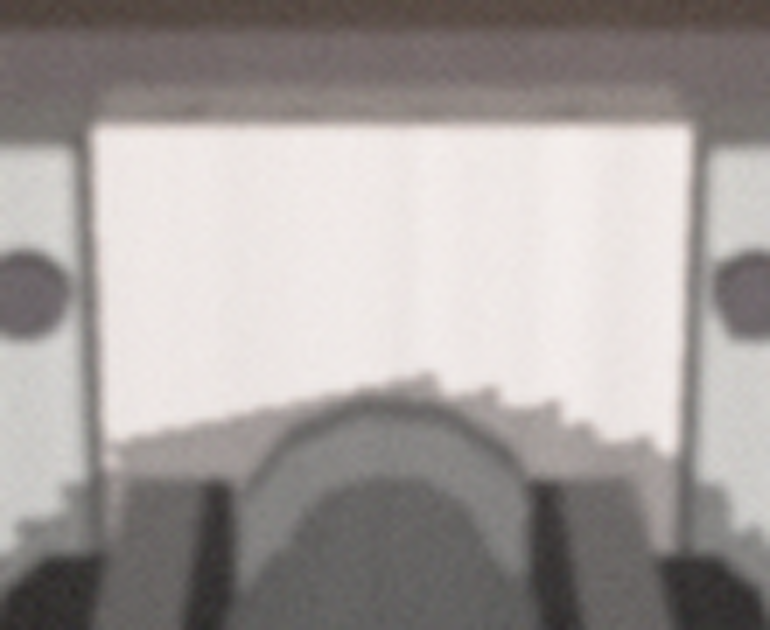

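View pics/s11a.png

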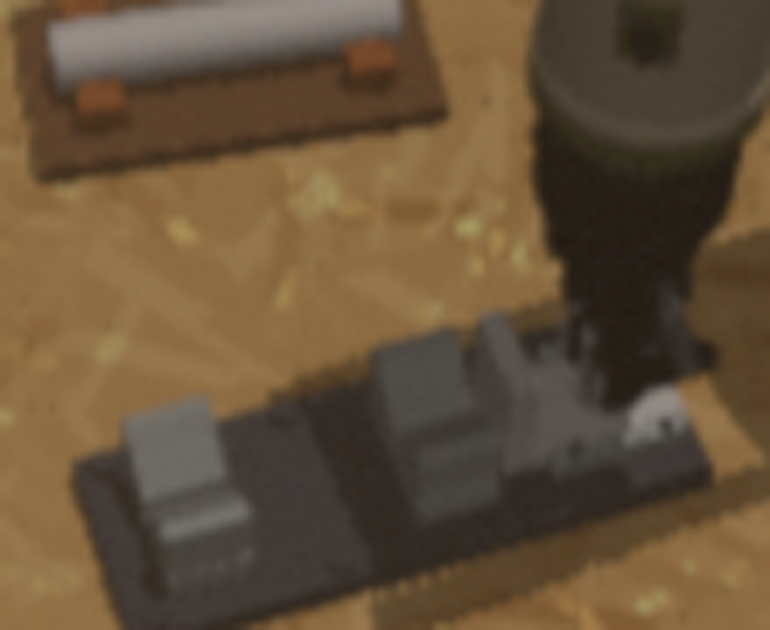

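>>> jog_arm(
  targets=[
    [-0.0003, 0, 0.0015, 0, 0, 0, 1],
    [-0.0003, 0, 0.0015, 0, 0, 0, 1],
  ],
)

```text
time: 6.67
tool_pos: [428.7, -21.6, 34.5]
tcp_rot: [180.0, 0.2, 167.3]
ft_force: [-1.2, 0.4, 16.6]
finger_gap: 19.1
```

>>> jog_arm(
  targets=[
    [0, 0, -0.001, 0, 0, 0, 0.4],
    [0, 0, -0.001, 0, 0, 0, 0.4],
    [0, 0, -0.001, 0, 0, 0, 0.4],
    [0, 0, -0.001, 0, 0, 0, 0.4],
  ],
)

```text
time: 7.0
tool_pos: [426.3, -21.2, 33.0]
tcp_rot: [-180.0, -0.1, 167.3]
ft_force: [-0.1, 0.0, -0.0]
finger_gap: 51.3
```

```bash
python3 - <<'E'
from h import *
goal(426.5,-19.6,36,167.3)
s=snap('wrist','w12')
E
```

```text
pos [426.3 -21.2  33. ] rot [-1.8000e+02 -1.0000e-01  1.6731e+02] F [-0.1  0.  -0. ] gap 51.3 t 7.0
shift [ 0.0001  0.0017 -0.003 ] turn [-0.    -0.002  0.   ]
```

View pics/w12.png

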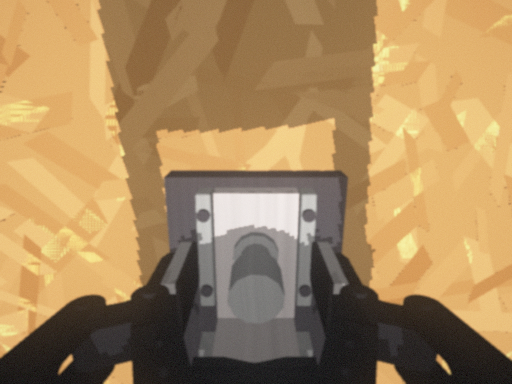

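>>> jog_arm(
  targets=[
    [0, 0, -0.02, 0, 0, 0, 0.4],
    [0, 0, -0.05, 0, 0, 0, 0.4],
    [0, 0, -0.09, 0, 0, 0, 0.4],
    [0, 0, -0.12, 0, 0, 0, 0.4],
    [0, 0, -0.12, 0, 0, 0, 0.4],
  ],
)

```text
time: 7.47
tool_pos: [430.8, -22.0, 160.5]
tcp_rot: [180.0, 0.6, 167.3]
ft_force: [2.1, 0.1, 0.6]
finger_gap: 51.3
```

```bash
python3 - <<'E'
from h import *
s=snap('wrist','w13')
goal(460,-270.5,140,160.2)
E
```

```text
pos [429.7 -21.8 157.5] rot [179.97   0.41 167.31] F [ 0.5 -0.4 -0.8] gap 51.2 t 7.52
shift [-0.0841 -0.2359  0.0179] turn [0.001 0.007 0.124]
```

View pics/w13.png

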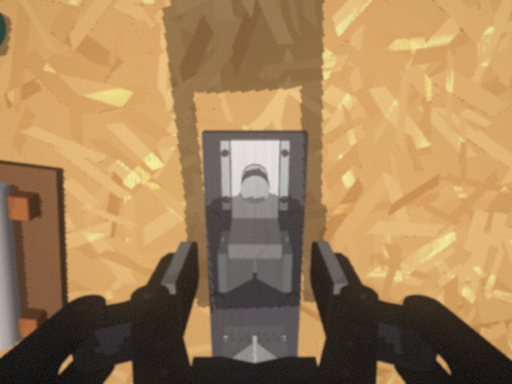

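>>> jog_arm(
  targets=[
    [-0.02, -0.04, 0, 0, 0, 0.03, 0.3],
    [-0.035, -0.08, 0, 0, 0, 0.06, 0.3],
    [-0.05, -0.12, 0, 0, 0, 0.09, 0.3],
    [-0.065, -0.16, 0.0, 0, 0, 0.12, 0.3],
    [-0.084, -0.2, 0, 0, 0, 0.124, 0.3],
  ],
)

```text
time: 7.93
tool_pos: [462.1, -227.9, 151.8]
tcp_rot: [180.0, -0.1, 160.1]
ft_force: [0.6, 0.2, -0.5]
finger_gap: 59.8
```

>>> jog_arm(
  targets=[
    [0, -0.036, 0.01, 0, 0, 0, 0.3],
    [0, -0.036, 0.01, 0, 0, 0, 0.3],
    [0, -0.036, 0.01, 0, 0, 0, 0.3],
    [0, -0.036, 0.01, 0, 0, 0, 0.3],
  ],
)

```text
time: 8.27
tool_pos: [450.2, -259.5, 142.0]
tcp_rot: [179.9, -0.2, 160.1]
ft_force: [0.0, 0.4, -0.2]
finger_gap: 59.7
```

```bash
python3 - <<'E'
from h import *
s=snap('wrist','w14')
goal(460,-270.5,140,160.2)
print(proj(s,[[460,-270.5,28]]))
E
```

```text
pos [ 450.7 -259.1  142.6] rot [ 1.7995e+02 -1.0000e-01  1.6022e+02] F [ 0.3 -0.   0.1] gap 59.7 t 8.32
shift [-0.0126 -0.0076  0.0026] turn [ 0.001 -0.002  0.   ]
[[245.24060235 203.50842982]]
```

View pics/w14.png

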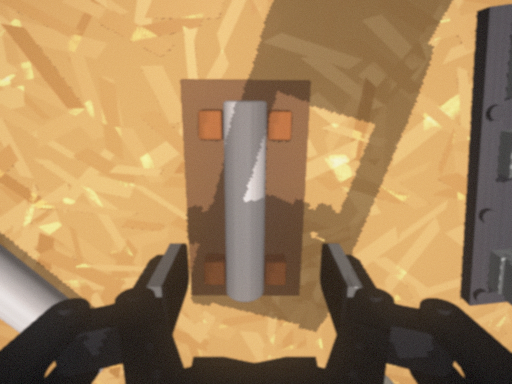

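>>> jog_arm(
  targets=[
    [-0.0125, -0.0076, 0.03, 0, 0, 0, 0.3],
    [-0.0125, -0.0076, 0.07, 0, 0, 0, 0.3],
    [-0.0125, -0.0076, 0.1, 0, 0, 0, 0.3],
    [-0.0125, -0.0076, 0.11, 0, 0, 0, 0.3],
    [-0.0125, -0.0076, 0.11, 0, 0, 0, 0.3],
  ],
)

```text
time: 8.73
tool_pos: [458.2, -268.6, 30.4]
tcp_rot: [179.9, -0.4, 160.3]
ft_force: [-0.8, 0.0, 0.5]
finger_gap: 59.7
```

>>> jog_arm(
  targets=[
    [0, 0, 0, 0, 0, 0, 0.3],
    [0, 0, 0, 0, 0, 0, 0.3],
  ],
)

```text
time: 8.9
tool_pos: [462.0, -272.2, 36.1]
tcp_rot: [-179.9, 0.2, 160.3]
ft_force: [-0.3, 0.6, 0.3]
finger_gap: 60.0
```

```bash
python3 - <<'E'
from h import *
s=snap('wrist','w15')
goal(460,-270.5,14.5,160.2)
E
```

```text
pos [ 462.1 -272.5   36.4] rot [-179.93    0.24  160.24] F [ 1.3  0.3 -0.1] gap 59.9 t 8.95
shift [0.0028 0.0012 0.0219] turn [-0.001  0.004  0.001]
```

View pics/w15.png

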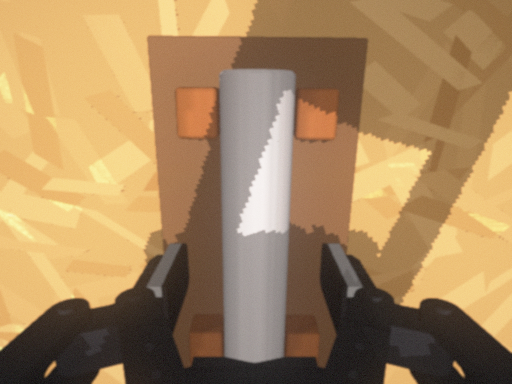

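>>> jog_arm(
  targets=[
    [0, 0.001, 0.01, 0, 0, 0, 0.3],
    [0, 0.001, 0.0205, 0, 0, 0, 0.3],
    [0, 0.001, 0.0205, 0, 0, 0, 0.3],
    [0, 0.001, 0.0205, 0, 0, 0, 0.3],
    [0, 0.001, 0.0205, 0, 0, 0, 0.3],
  ],
)

```text
time: 9.37
tool_pos: [460.3, -270.6, 12.8]
tcp_rot: [180.0, -0.0, 160.2]
ft_force: [-0.4, 0.2, 0.6]
finger_gap: 59.5
```

>>> jog_arm(
  targets=[
    [0, 0, 0, 0, 0, 0, 1],
    [0, 0, 0, 0, 0, 0, 1],
    [0, 0, 0, 0, 0, 0, 1],
    [0, 0, 0, 0, 0, 0, 1],
    [0, 0, 0, 0, 0, 0, 1],
  ],
  newtons=100,
)

```text
time: 9.78
tool_pos: [460.9, -271.0, 13.9]
tcp_rot: [-180.0, 0.0, 160.2]
ft_force: [-1.9, 0.7, 6.4]
finger_gap: 29.1
```

```bash
python3 - <<'E'
from h import *
s=snap('wrist','w16')
goal(460,-270.5,14.5,160.2)
E
```

```text
pos [ 460.9 -271.    13.9] rot [-1.7999e+02  4.0000e-02  1.6020e+02] F [-2.6  1.2  5.6] gap 29.4 t 9.83
shift [ 0.001   0.0001 -0.0006] turn [-0.     0.001 -0.   ]
```

View pics/w16.png

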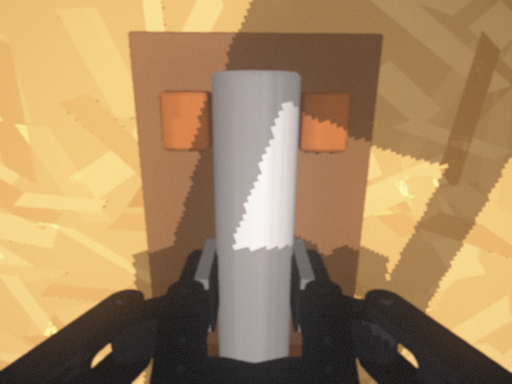

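>>> jog_arm(
  targets=[
    [0, 0, -0.01, 0, 0, 0, 1],
    [0, 0, -0.04, 0, 0, 0, 1],
    [0, 0, -0.08, 0, 0, 0, 1],
    [0, 0, -0.11, 0, 0, 0, 1],
    [0, 0, -0.11, 0, 0, 0, 1],
  ],
)

```text
time: 10.25
tool_pos: [464.2, -273.3, 131.3]
tcp_rot: [-179.8, 0.6, 160.2]
ft_force: [1.3, -0.6, -1.5]
finger_gap: 29.3
```

```bash
python3 - <<'E'
from h import *
s=snap('wrist','w17')
goal(561.4,-51.8,125,167.15)
E
```

```text
pos [ 463.1 -272.6  128. ] rot [-179.87    0.46  160.2 ] F [ 0.  -0.6 -3.7] gap 29.0 t 10.3
shift [-0.0177  0.241   0.0026] turn [-0.003  0.008 -0.121]
```

View pics/w17.png

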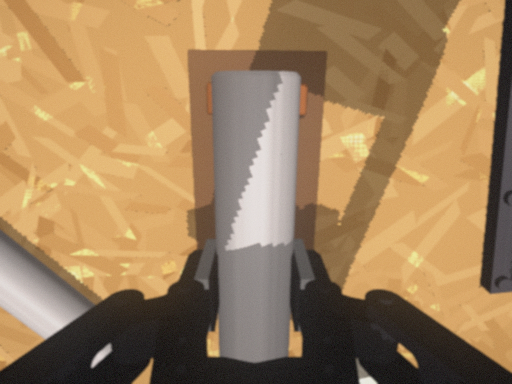

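Bar lifted cleanly. Carry to above the jig.

>>> jog_arm(
  targets=[
    [0, 0.04, 0, 0, 0, 0, 1],
    [-0.005, 0.08, 0, 0, 0, -0.03, 1],
    [-0.01, 0.12, 0, 0, 0, -0.06, 1],
    [-0.015, 0.16, 0, 0, 0, -0.1, 1],
    [-0.018, 0.2, 0, 0, 0, -0.121, 1],
  ],
)

```text
time: 10.72
tool_pos: [544.6, -86.7, 121.3]
tcp_rot: [180.0, -0.2, 167.2]
ft_force: [0.6, 0.4, -3.1]
finger_gap: 29.1
```

>>> jog_arm(
  targets=[
    [0, 0.03, 0, 0, 0, 0, 1],
    [0, 0.036, 0, 0, 0, 0, 1],
    [0, 0.036, 0, 0, 0, 0, 1],
    [0, 0.036, 0, 0, 0, 0, 1],
    [0, 0.036, 0, 0, 0, 0, 1],
  ],
)

```text
time: 11.13
tool_pos: [552.3, -54.7, 122.2]
tcp_rot: [-180.0, -0.1, 167.1]
ft_force: [-0.4, -0.2, -2.7]
finger_gap: 29.1
```

```bash
python3 - <<'E'
from h import *
s=snap('wrist','w18')
goal(561.4,-51.8,125,167.15)
s=snap('top','t18')
crop(cv2.imread('pics/t18.png'),200,120,90,120,5,'t18a')
E
```

```text
pos [552.5 -54.9 122.5] rot [-1.7997e+02 -7.0000e-02  1.6705e+02] F [-0.2  0.1 -3.8] gap 29.4 t 11.18
shift [-0.008   0.005  -0.0025] turn [-0.    -0.001 -0.002]
```

View pics/w18.png

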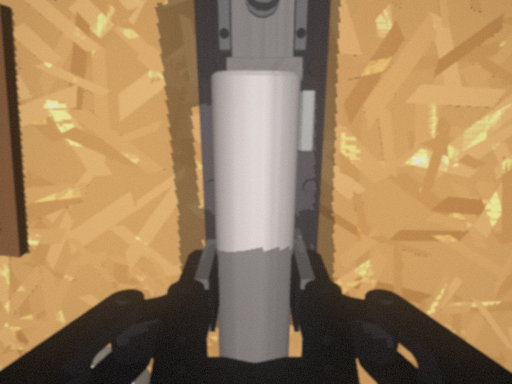

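View pics/t18a.png

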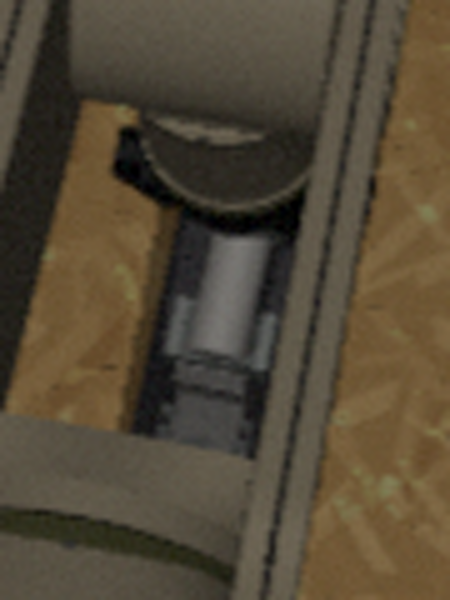

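>>> jog_arm(
  targets=[
    [-0.008, 0.005, 0, 0, 0, 0, 1],
    [-0.008, 0.005, 0, 0, 0, 0, 1],
    [-0.008, 0.005, 0.02, 0, 0, 0, 1],
    [-0.008, 0.005, 0.04, 0, 0, 0, 1],
    [-0.008, 0.005, 0.045, 0, 0, 0, 1],
  ],
)

```text
time: 11.65
tool_pos: [560.3, -50.6, 74.9]
tcp_rot: [-180.0, -0.2, 167.1]
ft_force: [-1.6, -0.2, -4.4]
finger_gap: 29.0
```

>>> jog_arm(
  targets=[
    [0, 0, 0, 0, 0, 0, 1],
    [0, 0, 0, 0, 0, 0, 1],
    [0, 0, 0, 0, 0, 0, 1],
  ],
)

```text
time: 11.9
tool_pos: [563.1, -50.7, 79.5]
tcp_rot: [180.0, 0.1, 167.1]
ft_force: [-0.1, 0.1, -2.3]
finger_gap: 29.2
```

```bash
python3 - <<'E'
from h import *
s=snap('wrist','w19')
goal(561.4,-51.8,45.5,167.15)
u=np.array([-.9749,.2224,0]);h=np.array([426.8,-21.4,0])
print(proj(s,[h-50*u+[0,0,77], h-130*u+[0,0,59]]))
s=snap('scene','s19')
crop(cv2.imread('pics/s19.png'),200,150,120,100,6,'s19a')
E
```

```text
pos [563.3 -50.7  79.7] rot [1.7999e+02 1.4000e-01 1.6713e+02] F [-0.3 -0.2 -2.1] gap 29.3 t 11.95
shift [ 0.0017 -0.0015  0.0342] turn [ 0.     0.002 -0.   ]
[[250.38298489  47.79793967]
 [251.05055446 220.8574546 ]]
```

View pics/w19.png

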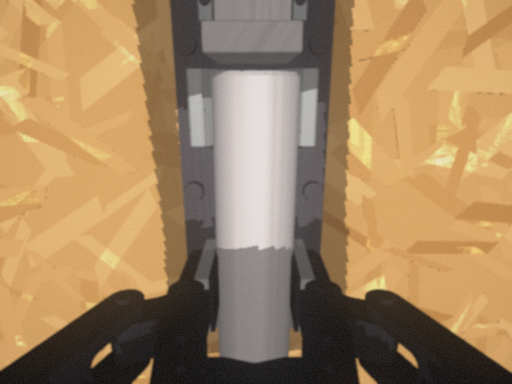

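View pics/s19a.png

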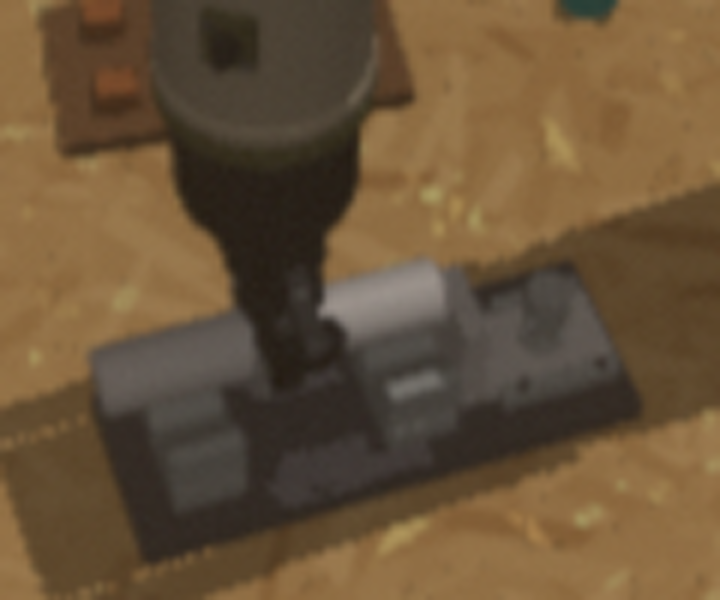

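```bash
python3 - <<'E'
from h import *
s=load('w19');im=cv2.imread('pics/w19.png')
crop(im,160,0,190,250,3,'w19a')
E
```

```text
(no output)
```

View pics/w19a.png

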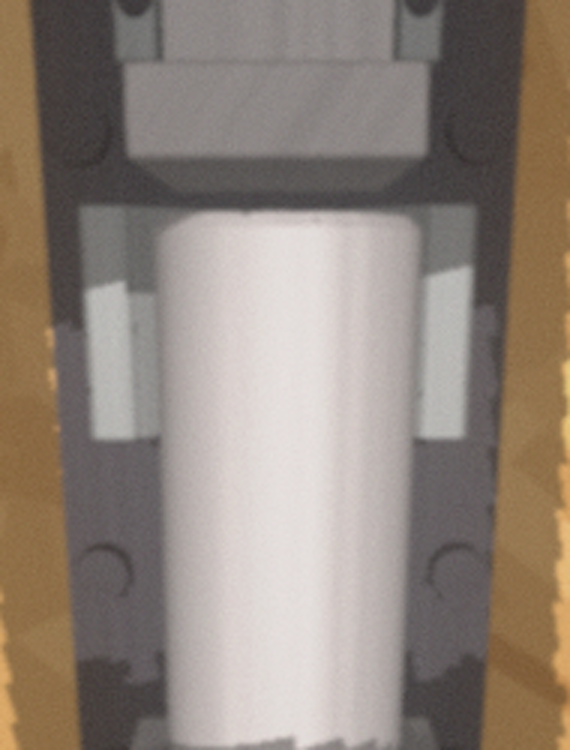

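>>> jog_arm(
  targets=[
    [0, -0.0013, 0, 0, 0, 0, 1],
    [0, -0.0013, 0.01, 0, 0, 0, 1],
    [0, -0.0013, 0.02, 0, 0, 0, 1],
    [0, -0.0013, 0.027, 0, 0, 0, 1],
    [0, -0.0013, 0.027, 0, 0, 0, 1],
  ],
)

```text
time: 12.42
tool_pos: [559.7, -51.3, 48.0]
tcp_rot: [-180.0, -0.3, 167.1]
ft_force: [-1.7, -0.5, -4.1]
finger_gap: 29.3
```

>>> jog_arm(
  targets=[
    [0, 0, 0, 0, 0, 0, 1],
    [0, 0, 0, 0, 0, 0, 1],
  ],
)

```text
time: 12.58
tool_pos: [561.7, -51.7, 50.9]
tcp_rot: [-180.0, -0.0, 167.1]
ft_force: [-0.2, -0.2, -2.2]
finger_gap: 29.4
```

```bash
python3 - <<'E'
from h import *
s=snap('wrist','w20')
goal(561.4,-51.8,45.5,167.15)
crop(cv2.imread('pics/w20.png'),160,0,190,250,3,'w20a')
E
```

```text
pos [562.1 -51.7  51.3] rot [1.8000e+02 1.0000e-02 1.6714e+02] F [ 0.1 -0.7 -2.7] gap 29.0 t 12.63
shift [ 0.0007 -0.0002  0.0058] turn [ 0.  0. -0.]
```

View pics/w20a.png

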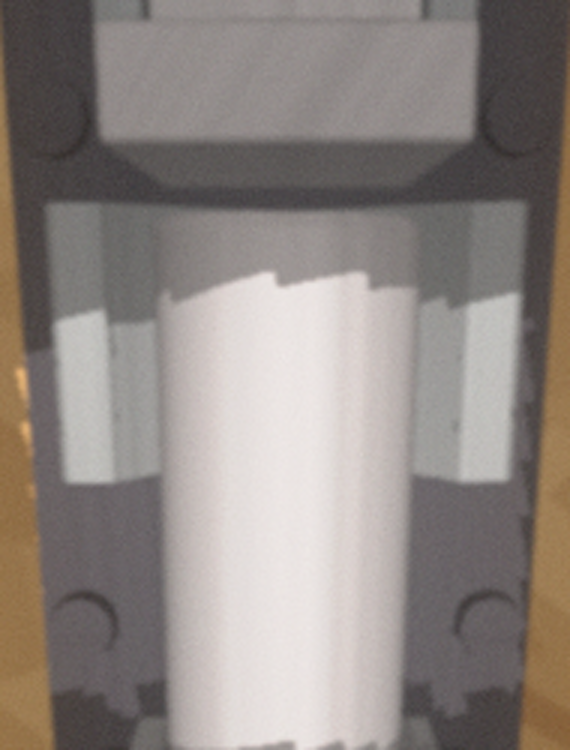

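>>> jog_arm(
  targets=[
    [0, 0, 0.002, 0, 0, 0, 1],
    [0, 0, 0.004, 0, 0, 0, 1],
    [0, 0, 0.0045, 0, 0, 0, 1],
    [0, 0, 0.0045, 0, 0, 0, 1],
    [0, 0, 0.0045, 0, 0, 0, 1],
  ],
)

```text
time: 13.05
tool_pos: [561.9, -51.7, 46.6]
tcp_rot: [180.0, 0.0, 167.1]
ft_force: [-0.1, -0.1, -3.1]
finger_gap: 29.2
```

>>> jog_arm(
  targets=[
    [0, 0, 0.0005, 0, 0, 0, 1],
    [0, 0, 0.001, 0, 0, 0, 1],
    [0, 0, 0.001, 0, 0, 0, 1],
  ],
)

```text
time: 13.3
tool_pos: [562.2, -51.6, 46.1]
tcp_rot: [180.0, 0.0, 167.1]
ft_force: [-1.7, 1.5, 1.4]
finger_gap: 28.8
```

>>> jog_arm(
  targets=[
    [0.001, 0, -0.0005, 0, 0, 0, 1],
    [0.003, 0, -0.0005, 0, 0, 0, 1],
    [0.005, 0, -0.0005, 0, 0, 0, 1],
    [0.005, 0, -0.0005, 0, 0, 0, 1],
  ],
)

```text
time: 13.63
tool_pos: [556.7, -50.4, 46.1]
tcp_rot: [180.0, -0.0, 167.1]
ft_force: [-0.3, 0.7, -0.6]
finger_gap: 29.3
```

```bash
python3 - <<'E'
from h import *
s=snap('wrist','w21')
goal(553.6,-50,45.5,167.15)
crop(cv2.imread('pics/w21.png'),160,0,190,250,3,'w21a')
E
```

```text
pos [556.7 -50.4  46.1] rot [ 1.7999e+02 -1.0000e-02  1.6714e+02] F [-0.5  1.6 -0.2] gap 29.0 t 13.68
shift [ 0.0031 -0.0003  0.0006] turn [ 0. -0. -0.]
```

View pics/w21a.png

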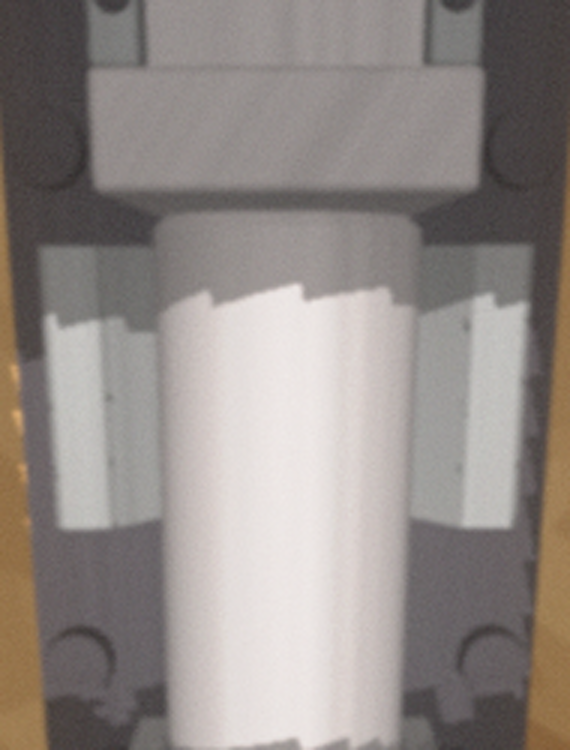

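>>> jog_arm(
  targets=[
    [0.001, 0, 0, 0, 0, 0, 1],
    [0.002, 0, 0, 0, 0, 0, 1],
    [0.003, 0, 0, 0, 0, 0, 1],
    [0.003, 0, 0, 0, 0, 0, 1],
  ],
)

```text
time: 14.02
tool_pos: [554.4, -49.9, 46.2]
tcp_rot: [180.0, 0.0, 167.1]
ft_force: [2.6, -0.0, -2.7]
finger_gap: 29.1
```

>>> jog_arm(
  targets=[
    [0.0005, 0, 0, 0, 0, 0, 1],
    [0.001, 0, 0, 0, 0, 0, 1],
    [0.001, 0, 0, 0, 0, 0, 1],
  ],
)

```text
time: 14.27
tool_pos: [553.4, -49.8, 46.2]
tcp_rot: [180.0, 0.0, 167.1]
ft_force: [4.2, 0.2, -3.7]
finger_gap: 29.3
```

>>> jog_arm(
  targets=[
    [0.0005, 0, 0, 0, 0, 0, 1],
    [0.001, 0, 0, 0, 0, 0, 1],
    [0.0015, 0, 0, 0, 0, 0, 1],
    [0.0015, 0, 0, 0, 0, 0, 1],
  ],
)

```text
time: 14.6
tool_pos: [552.9, -49.7, 46.6]
tcp_rot: [180.0, 0.2, 167.1]
ft_force: [8.8, -0.5, -5.7]
finger_gap: 29.4
```

>>> jog_arm(
  targets=[
    [0, 0, 0.001, 0, 0, 0, 1],
    [0, 0, 0.002, 0, 0, 0, 1],
    [0, 0, 0.0025, 0, 0, 0, 1],
    [0, 0, 0.0025, 0, 0, 0, 1],
  ],
)

```text
time: 14.93
tool_pos: [553.0, -49.5, 45.8]
tcp_rot: [180.0, 0.2, 167.2]
ft_force: [-1.2, 1.5, 11.5]
finger_gap: 29.4
```

```bash
python3 - <<'E'
from h import *
s=snap('wrist','w22')
goal(553.6,-50,45.5,167.15)
crop(cv2.imread('pics/w22.png'),160,0,190,250,3,'w22a')
E
```

```text
pos [553.  -49.5  45.8] rot [1.7999e+02 1.6000e-01 1.6716e+02] F [-1.   1.4 11.3] gap 29.4 t 14.98
shift [-0.0007 -0.0004  0.0003] turn [0.    0.003 0.   ]
```

View pics/w22a.png

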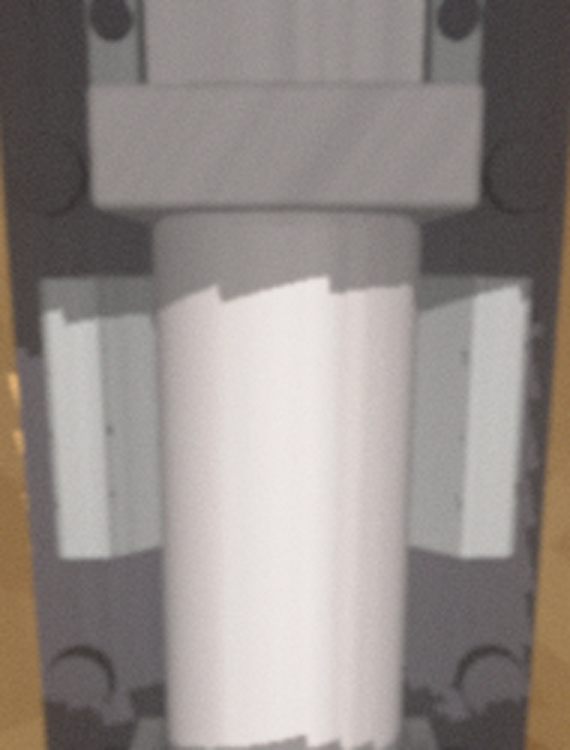

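>>> jog_arm(
  targets=[
    [0.0003, 0.0003, 0.001, 0, 0, 0, 1],
    [0.0003, 0.0003, 0.002, 0, 0, 0, 1],
    [0.0003, 0.0003, 0.002, 0, 0, 0, 1],
    [0.0003, 0.0003, 0.002, 0, 0, 0, 1],
    [0.0003, 0.0003, 0.002, 0, 0, 0, 1],
  ],
)

```text
time: 15.4
tool_pos: [553.3, -49.3, 45.4]
tcp_rot: [-180.0, 0.2, 167.2]
ft_force: [-6.4, 2.1, 24.3]
finger_gap: 29.0
```

>>> jog_arm(
  targets=[
    [0, 0, 0, 0, 0, 0, 1],
    [0, 0, 0, 0, 0, 0, 1],
    [0, 0, 0, 0, 0, 0, 1],
    [0, 0, 0, 0, 0, 0, 1],
    [0, 0, 0, 0, 0, 0, 1],
  ],
)

```text
time: 15.82
tool_pos: [553.3, -49.3, 45.4]
tcp_rot: [-180.0, 0.2, 167.2]
ft_force: [-6.2, 2.3, 24.0]
finger_gap: 29.0
```

```bash
python3 - <<'E'
from h import *
goal(553.6,-50,45.5,167.15)
snap('wrist','w23');snap('scene','s23');snap('top','t23')
crop(cv2.imread('pics/s23.png'),200,150,120,100,6,'s23a')
E
```

```text
pos [553.3 -49.3  45.4] rot [-180.      0.2   167.19] F [-6.2  2.3 24. ] gap 29.0 t 15.82
shift [-0.0005 -0.0007 -0.0001] turn [-0.     0.004  0.001]
```

View pics/s23a.png

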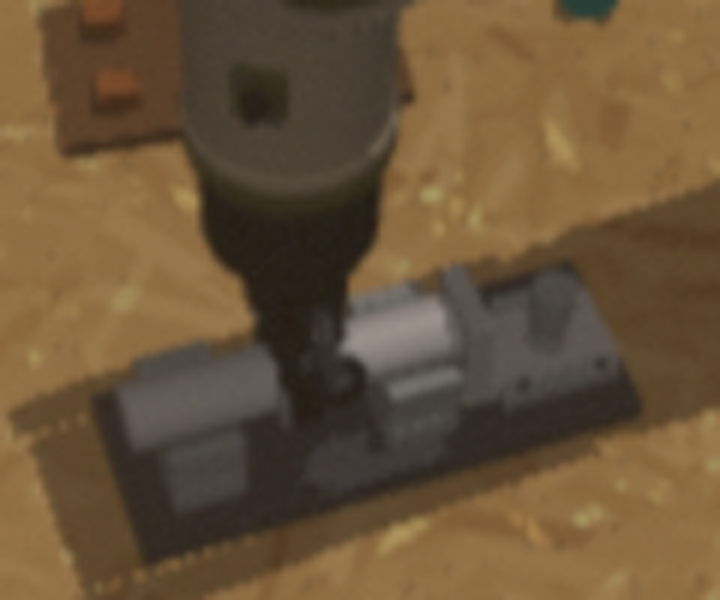

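View pics/w23.png

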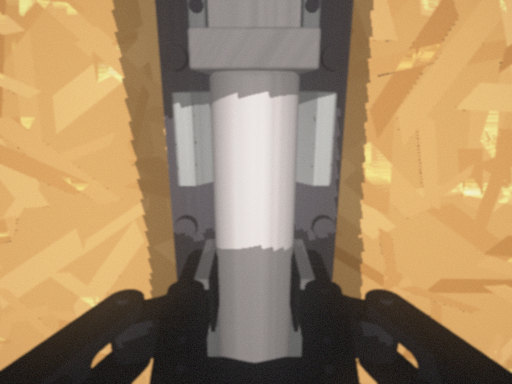

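>>> jog_arm(
  targets=[
    [0.0008, 0, 0, 0, 0, 0, 1],
    [0.0014, 0, 0, 0, 0, 0, 1],
    [0.0014, 0, 0, 0, 0, 0, 1],
    [0.0014, 0, 0, 0, 0, 0, 1],
    [0.0014, 0, 0, 0, 0, 0, 1],
  ],
)

```text
time: 16.38
tool_pos: [553.3, -49.2, 45.5]
tcp_rot: [180.0, 0.4, 167.2]
ft_force: [2.1, 1.1, 16.0]
finger_gap: 29.2
```

>>> jog_arm(
  targets=[
    [0, 0, 0, 0, 0, 0, 1],
    [0, 0, 0, 0, 0, 0, 1],
    [0, 0, 0, 0, 0, 0, 1],
  ],
)

```text
time: 16.63
tool_pos: [553.3, -49.3, 45.5]
tcp_rot: [180.0, 0.4, 167.2]
ft_force: [1.5, 0.4, 16.4]
finger_gap: 29.2
```

```bash
python3 - <<'E'
from h import *
goal(553.6,-50,45.5,167.15)
print(r.sense()['qd'].round(2), r.sense()['wrist_torque'].round(2))
snap('wrist','w24');crop(cv2.imread('pics/w24.png'),160,0,190,250,3,'w24a')
E
```

```text
pos [553.3 -49.3  45.5] rot [180.     0.38 167.18] F [ 1.5  0.4 16.4] gap 29.2 t 16.63
shift [-0.0005 -0.0006 -0.    ] turn [0.    0.007 0.001]
[-0.04 -0.06  0.08 -0.06  0.03  0.01] [ 0.11 -0.24  0.56]
```

View pics/w24a.png

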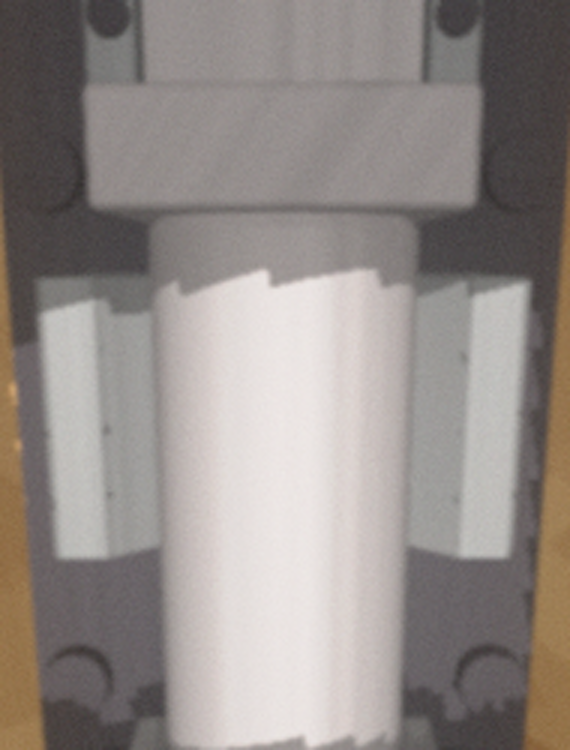

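```bash
python3 - <<'E'
from h import *
s=load('s23');print(at(s,*cr(553,287,6,200,150),65)); w=load('w13');print(at(w,256,187,65))
r.hand_in()
E
```

```text
[424.00914934 -21.25996237  65.        ]
[426.38508769 -19.73343628  65.        ]
the job is handed in; nothing more can be done
```

The job is handed in: the pin is in the stop and base, and the gripper is still holding the bar down in the V-blocks. I got no verdict from the simulator.

- **Pin:** I took the grey knob-headed pin from the rack and pushed it through the stop's tongue until the shoulder bottomed out at about 16 N, then let go. The tool height at contact matched the fully-home position. The last two images put the knob within about 2.5 mm of the hole position and upright. I never measured the knob's height on its own.
- **Bar:** I took the smaller grey bar from the rest board, laid it in both V-blocks and slid it forward until it met the stop with about 9 N. I then pressed it down with 100 N grip.
- **Last checks:**
  - The downward press reads about 16 N at the wrist, roughly 14 N on each flank by my estimate.
  - In the last wrist image the bar is centred and parallel, with no visible gap at the stop.
  - The arm was still, and the clock read 16.6 s.
- **Correction at the end:** The first hard press, at 24 N, pulled the tool back by about 0.4 mm. I nudged it towards the stop again, which left about 1.5 N sideways.
- **Camera disagreement:** The wrist and scene cameras disagreed by 2–3 mm on the knob's position, slightly more than the stated 2 mm calibration.
- **Other items:** I did not touch the punch, dowel, tape, brush or the look-alikes.

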